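# Vent the blue line at a quick coupler

## Robot

A 7-joint arm with a two-finger parallel gripper is mounted at the origin on the work surface. World frame = base frame: x ahead of the robot, y to its left, z up, the work surface at z = 0. Lengths are in m, angles in rad, forces in N, time in s.
With the tool pointing down it reaches from about 0.425 to 0.875 m from the base axis. Payload 4.7 kg.
Tool frame: the origin (TCP) lies at the very end of the fingers, on their centre line; the grasp point (between the pads) lies 19 mm behind it; z points along the fingers, y is the line along which they close (so a half turn about z gives the same grasp; the last joint's range is limited). The gripper opens to 87 mm and grips with 3 to 60 N. Pads are 19 mm wide; open, the fingers measure 117 mm over their backs; the gripper's body (75 mm by 190 mm) begins 51 mm behind the grasp point.
Start: joints at [-1.093, 0.321, -0.07, 1.45, 0.023, 1.371, -0.057], TCP at [0.291, 0.581, 0.197] pointing down, gripper open.
Joint ranges: [-2.86, 2.86], [-0.3, 2.09], [-1.38, 1.24], [0.06, 2.45], [-1.56, 4.7], [0.09, 2.05], [-2.69, 2.69]. Speed limits (rad/s): [2.57, 2.57, 3.14, 3.14, 3.14, 3.14, 3.14].

## Interface

Orientations are given as a rotation vector (axis times angle).
In Python, from bench import ctrl, imaging, ticket gives the robot as it stands.
- The arm moves only by the tool jog_arm, never from a script. Its argument "rows" is text: rows parted by semicolons, each of 7 numbers parted by spaces: the shift along the tool's x, y, z in cm, then the turn, a rotation vector about the tool's x, y, z in rad, then the closure, from -1 (fully open) to 1 (shut), so that 0 is half open. A call has 1 to 5 rows; each row shifts and turns the commanded pose from where the row before left it, along the tool's axes as they then stand; what a row does not reach is not made up. A row lasts 1/8 s, in which the tool goes at most 62.5 mm and 10.7 degrees, less where a joint would pass 70% of its speed; a pose out of reach is approached as far as the arm can. A call with a gripper value outside its range is refused whole. The fingers move at their own pace and stop on an object; "force" is the grip in N (left out, the last holds). Time passes only in rows, so rows that do not move let the fingers close. It gives the time, the measured TCP pose, the force, the opening and the grip force at its end, in the units of the state.
- ctrl.get_state(): the state, without advancing time (a new reading comes with each control period).
- imaging.get_image(name): name is "scene" or "top" or "wrist"; returns a dict with "img" (420x560x3 uint8, blue, green, red), "vertical_fov" (degrees; the focal length in pixels is half the picture's height over the tangent of half this angle, whatever the lens; pixels are square), "cx", "cy" (the principal point, pixels), "origin" and "orientation" of the camera in the world. Camera axes: x right, y down, z forward; pixel columns grow to the right and rows downward; lengths in m; the calibration is good to about 2 mm. A picture is of the moment at which its call begins. There is no depth.
- ticket.close_job(): hands the job in; it is judged then, once.
The state is a dict: "time": time; "joint_positions": joint angles; "qd": joint speeds; "joint_torque": joint torques, N m; "position": TCP position; "tool_rot": TCP orientation; "ft_force": force on the tool from outside, world axes, zero at the start; "torque": the same for the moment, N m; "grip_width": opening from 0.0 (shut) to 1.0 (fully open); "grip_force": force on a finger pad.
Only numpy, scipy, OpenCV 4.12 (cv2) and the standard library are available. Lean on these libraries where they do the work, as an engineer would, in place of code of your own. Each camera call takes 0.05 s, during which the arm holds its last target. There are 200 camera calls.

## Task

The three spring-sleeve quick couplers on the low air manifold feed the plate washer. Vent the blue line: pull the blue sleeve all the way back towards the manifold's header bar, keep it back for a good second, then let go so that it snaps forward to its rest by itself. Leave the green and the yellow sleeves alone.

Things in the scene. Friction and masses are not known exactly. Their poses are not given: they have to be found in the camera images.
- blue_grip (a point): Middle of the blue sleeve on its level centre line, 75 mm above the bench; moves with it. Blue drum 32 mm across, 32 mm long, between two steel flanges 38 mm across, 4 mm thick. x axis: level, from the open mouth (40 mm in front) back to the header bar, the way to pull; z up. Fingers straddle the drum from above, closing along y; 44 mm free below the sleeve.
- blue_sleeve (a joint): How far the blue sleeve is pulled back along that x, in m: 0 = fully forward (rest), 0.020 = on its rear stop. A spring presses it forward, 6 N at rest, 11 N fully back; released, it runs home in about 0.1 s.
- green_sleeve (a joint): The sleeve of the green-banded coupler, otherwise like the blue one: 0 = fully forward, 0.020 m = fully back. Not to be worked. The three couplers stand parallel, 110 mm apart, in any order; the manifold's place and yaw vary. Header bar: 84 mm behind the sleeves' middles, top 97 mm above the bench.
- yellow_sleeve (a joint): The sleeve of the yellow-banded coupler, otherwise like the blue one: 0 = fully forward, 0.020 m = fully back. Not to be worked.

How it is judged:
By the outcome, as a careful person would: the job done as asked, in the order asked, and still so for the second after the job is handed in, with the robot touching nothing.
It also fails if it takes over 32 s, if anything falls off the work surface, if the arm or the gripper's body presses on something with over 40 N, if the wrist force passes 120 N, or if a joint passes its speed limit or range.

## Working session

There is one attempt and no reset: what is moved stays moved. The work goes in short steps, Python scripts to look and compute and a tool call to move; the robot and the scene stay as the last step left them, time stands still between calls to the robot, and variables do not carry over. Pictures are saved under pics/ and viewed, at most 10 in all, crops included, and the job is handed in when it is done.

Besides the shell and the picture viewer there is one more tool, called after "Request:" as a command line: name --argument value ..., lists and objects as JSON in quotes. jog_arm: Moves the arm, as the interface text tells. Its arguments: {"type":"object","properties":{"rows":{"type":"string"},"force":{"type":"number"}},"required":["rows"]}

```bash
mkdir -p pics; cat > h.py <<'E'
import numpy as np,cv2
from bench import ctrl,imaging,ticket
from scipy.spatial.transform import Rotation as R
def rot(o):
    o=np.array(o,float)
    return o if o.shape==(3,3) else (R.from_rotvec(o) if o.size==3 else R.from_quat(o)).as_matrix()
def ray(d,u,v):
    f=d["img"].shape[0]/2/np.tan(np.radians(d["vertical_fov"])/2)
    r=rot(d["orientation"])@np.array([(u-d["cx"])/f,(v-d["cy"])/f,1.])
    return np.array(d["origin"],float),r/np.linalg.norm(r)
def plane(d,u,v,z):
    o,r=ray(d,u,v); return o+r*(z-o[2])/r[2]
def cross(a,b):
    (o1,r1),(o2,r2)=a,b
    t=np.linalg.lstsq(np.c_[r1,-r2],o2-o1,rcond=None)[0]
    p,q=o1+r1*t[0],o2+r2*t[1]; return (p+q)/2,np.linalg.norm(p-q)
E
python3 - <<'E'
from h import *
print(ctrl.get_state())
ims=[]
for n in("scene","top"):
    d=imaging.get_image(n); cv2.imwrite(f"pics/{n}0.png",d["img"]); print(n,d["origin"],d["orientation"],d["vertical_fov"],d["cx"],d["cy"])
E
```

```text
{'time': 0.0, 'joint_positions': array([-1.0928993 ,  0.32183209, -0.07008415,  1.45168753,  0.02260592,
        1.37078785, -0.0569161 ]), 'qd': array([ 0.00069833, -0.00050482,  0.00052286, -0.00166854,  0.00053188,
       -0.00028188,  0.00162997]), 'joint_torque': array([ 6.24966788e-06, -4.91288173e+01, -4.03948138e-01, -3.12525594e+01,
       -6.40731817e-02,  4.38777928e-02,  1.84601813e-04]), 'position': array([0.29055356, 0.58076644, 0.19564936]), 'tool_rot': array([-7.21916393e-01, -3.05717057e+00,  2.98016125e-03]), 'ft_force': array([-0.10360339, -0.11517793, -0.06729988]), 'torque': array([0.03293731, 0.01438653, 0.0014138 ]), 'grip_force': 0.0, 'grip_width': 0.9992772743790126}
scene [0.90460186 0.11006254 0.6781456 ] [-1.74945208 -2.13582716  0.58114052] 56.90363556158811 285.17261106379146 209.47846592482495
top [0.41455681 0.02142424 0.76800659] [-2.18506645  2.0315703  -0.20922282] 50.82961006381662 275.95129902557125 217.63589317590203
```

View pics/scene0.png

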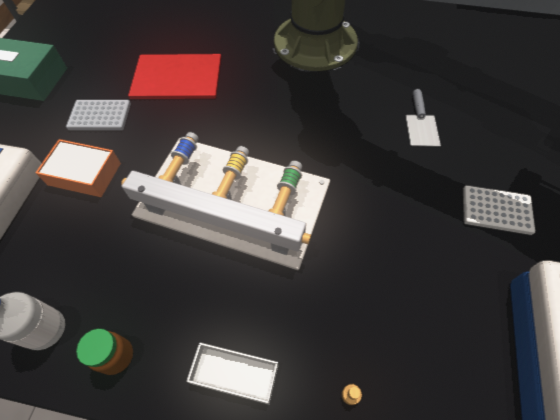

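View pics/top0.png

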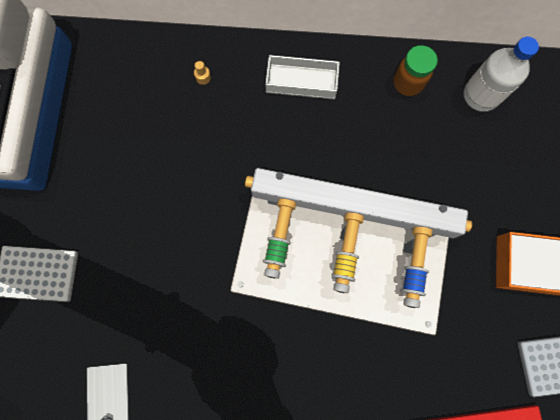

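The scene view shows blue at about (185,147), yellow at (235,160) and green at (290,177). In the top view blue is at (415,280), yellow at (346,266) and green at (277,250), with the header bar above them. The blue coupler is an end one.

```bash
cat >> h.py <<'E'
H={"blue":(105,125),"green":(60,88),"yellow":(20,32)}
def cent(img,c,near,rad=28):
    h=cv2.cvtColor(img,cv2.COLOR_BGR2HSV); a,b=H[c]
    m=cv2.inRange(h,(a,110,50),(b,255,255)); k=np.zeros_like(m); cv2.circle(k,near,rad,255,-1); m&=k
    n,l,s,ce=cv2.connectedComponentsWithStats(m)
    i=1+np.argmax(s[1:,4]); (x,y),wh,an=cv2.minAreaRect(np.argwhere(l==i)[:,::-1].astype(np.float32))
    return (x,y),wh,an,s[i,4]
E
python3 - <<'E'
from h import *
s=imaging.get_image("scene");t=imaging.get_image("top")
P={}
for c,a,b in(("blue",(185,147),(415,280)),("yellow",(235,160),(346,266)),("green",(290,177),(277,250))):
    A=cent(s["img"],c,a,16);B=cent(t["img"],c,b,18)
    P[c],g=cross(ray(s,*A[0]),ray(t,*B[0])); print(c,A,B,P[c],g, plane(t,*B[0],.085))
v=P["green"]-P["blue"];print(np.linalg.norm(v),np.degrees(np.arctan2(v[1],v[0])))
E
```

```text
blue ((184.4000244140625, 146.70001220703125), (12.969193458557129, 13.416407585144043), 26.56505012512207, np.int32(132)) ((414.7161865234375, 279.70269775390625), (20.385475158691406, 20.54987335205078), 9.462322235107422, np.int32(375)) [ 0.47434346 -0.18451535  0.09035306] 0.002260745344825168 [ 0.4750955  -0.18730442  0.085     ]
yellow ((236.59999084472656, 161.3000030517578), (14.758049964904785, 14.310834884643555), 26.56505012512207, np.int32(189)) ((345.2115173339844, 264.9422912597656), (20.003843307495117, 20.592191696166992), 11.309932708740234, np.int32(393)) [ 0.48891275 -0.07708119  0.09006102] 0.00453082474032314 [ 0.48995657 -0.0800787   0.085     ]
green ((290.0, 170.0), (2.0, 0.0), 180.0, np.int32(3)) ((276.55767822265625, 250.71153259277344), (18.63102912902832, 20.003843307495117), 11.309932708740234, np.int32(314)) [0.50114143 0.02875914 0.10668846] 0.003441555104263314 [0.50429317 0.02724991 0.085     ]
0.21557129308097475 82.8383098780124
```

Request:
jog_arm --rows "0 0 0 0 0 -0.165 -1; 0 0 0 0 0 -0.165 -1; -3 -3.6 0 0 0 0 -1; -3 -3.6 0 0 0 0 -1; -3 -3.6 0 0 0 0 -1"

```text
time: 0.82
position: [0.3662, 0.4609, 0.1965]
tool_rot: [0.21, 3.135, -0.0]
ft_force: [1.0, 0.4, 0.8]
grip_width: 1.001
grip_force: 0.0
```

Request:
jog_arm --rows "-3.4 -4.8 0 0 0 0 -1; -3.4 -4.8 0 0 0 0 -1; -3.4 -4.8 0 0 0 0 -1; -3.4 -4.8 0 0 0 0 -1; -3.4 -4.8 0 0 0 0 -1"

```text
time: 1.45
position: [0.5027, 0.2, 0.1969]
tool_rot: [0.21, 3.134, 0.001]
ft_force: [0.6, 0.7, -0.1]
grip_width: 1.003
grip_force: 0.0
```

Request:
jog_arm --rows "-0.3 -5.5 0 0 0 0 -1; -0.3 -5.5 0 0 0 0 -1; -0.3 -5.5 0 0 0 0 -1; -0.3 -5.5 0 0 0 0 -1; -0.3 -5.5 0 0 0 0 -1"

```text
time: 2.08
position: [0.4798, -0.0745, 0.1968]
tool_rot: [0.21, 3.134, 0.001]
ft_force: [1.1, 0.8, 1.9]
grip_width: 0.999
grip_force: 0.0
```

Request:
jog_arm --rows "-0.3 -5.5 0 0 0 0 -1; -0.3 -5.5 0 0 0 0 -1; 0 0 0 0 0 0 -1"

```text
time: 2.45
position: [0.47, -0.1879, 0.197]
tool_rot: [0.224, 3.133, -0.003]
ft_force: [-0.8, 0.7, -0.1]
grip_width: 1.0
grip_force: 0.0
```

```bash
python3 - <<'E'
from h import *
d=imaging.get_image("wrist"); cv2.imwrite("pics/w1.png",d["img"]); s=ctrl.get_state()
print(s["position"],s["tool_rot"],s["joint_positions"],d["origin"],d["orientation"],d["vertical_fov"])
E
```

```text
[ 0.47082209 -0.1846149   0.19677353] [2.17563087e-01 3.13396036e+00 1.82890156e-04] [-2.20403208e-01 -9.10695168e-04  5.45841621e-01  1.81974189e+00
  3.48102756e-04  1.32257193e+00  1.75752918e+00] [ 0.38567067 -0.17468326  0.3854806 ] [2.18496982 1.89227436 0.2943803 ] 64.6824026905322
```

View pics/w1.png

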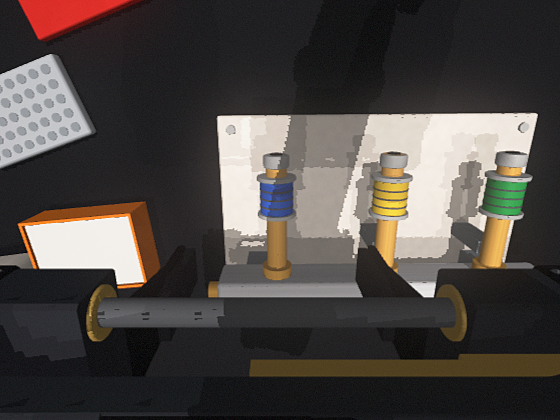

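The wrist view shows the blue drum at about (276,197), yellow (390,198) and green (505,195). The header is below them, partly behind the fingers.

```bash
python3 - <<'E'
from h import *
w=imaging.get_image("wrist");t=cv2.imread("pics/top0.png");T=imaging.get_image("top");s=imaging.get_image("scene");T["img"]=t;S=cv2.imread("pics/scene0.png")
P={}
for c,a,b in(("blue",(276,197),(415,280)),("yellow",(390,198),(346,266)),("green",(505,195),(277,250))):
    A=cent(w["img"],c,a,30);B=cent(t,c,b,18)
    P[c],g=cross(ray(w,*A[0]),ray(T,*B[0])); print(c,A,B[0],P[c],g,"plane.085 wrist",plane(w,*A[0],.085),"top",plane(T,*B[0],.085))
v=P["green"]-P["blue"];print(np.linalg.norm(v),np.degrees(np.arctan2(v[1],v[0])))
for p in((259,177),(294,177),(259,217),(294,217)):print(p,plane(w,*p,.078))
print(ctrl.get_state()["position"])
E
```

```text
blue ((272.5, 187.0), (8.0, 31.0), 90.0, np.int32(215)) (414.7161865234375, 279.70269775390625) [ 0.47219204 -0.19004365  0.06533667] 0.011040391579104358 plane.085 wrist [ 0.46236353 -0.18618074  0.085     ] top [ 0.4750955  -0.18730442  0.085     ]
yellow ((386.9734802246094, 186.3982391357422), (34.190765380859375, 9.046584129333496), 3.814074993133545, np.int32(271)) (345.2115173339844, 264.9422912597656) [ 0.48552766 -0.07920012  0.07453817] 0.012029208331907008 plane.085 wrist [ 0.47662219 -0.08039016  0.085     ] top [ 0.48995657 -0.0800787   0.085     ]
green ((505.00360107421875, 185.9485321044922), (33.919429779052734, 8.221848487854004), 3.9451863765716553, np.int32(249)) (276.51507568359375, 250.75282287597656) [0.4987063  0.02926867 0.08176845] 0.01240267243237373 plane.085 wrist [0.49147008 0.0285443  0.085     ] top [0.50422397 0.02731128 0.085     ]
0.22151953750593212 83.10655278070638
(259, 177) [ 0.4527092  -0.19776862  0.078     ]
(294, 177) [ 0.45730936 -0.16498383  0.078     ]
(259, 217) [ 0.49237226 -0.20397434  0.078     ]
(294, 217) [ 0.49715079 -0.16990686  0.078     ]
[ 0.47179322 -0.18109058  0.19656829]
```

The dark rings split the drum masks, so I'll close them up. I'll also check for drift in the TCP reading.

```bash
sed -i 's/m&=k$/m\&=k; m=cv2.morphologyEx(m,cv2.MORPH_CLOSE,np.ones((9,9)))/' h.py; python3 - <<'E'
from h import *
w=imaging.get_image("wrist");T=imaging.get_image("top");t=T["img"]=cv2.imread("pics/top0.png")
P={}
for c,a,b in(("blue",(276,197),(415,280)),("yellow",(390,198),(346,266)),("green",(505,195),(277,250))):
    A=cent(w["img"],c,a,30);B=cent(t,c,b,18)
    P[c],g=cross(ray(w,*A[0]),ray(T,*B[0])); print(c,A[:3],B[0],P[c],g,"plane.085 wrist",plane(w,*A[0],.085))
v=P["green"]-P["blue"];print(np.linalg.norm(v),np.degrees(np.arctan2(v[1],v[0])))
for i in range(4):
  imaging.get_image("top"); s=ctrl.get_state(); print(s["position"],s["tool_rot"],abs(s["qd"]).max())
E
```

```text
blue ((268.5, 198.5), (33.0, 31.0), 90.0) (414.7161865234375, 279.70269775390625) [ 0.47518845 -0.18824179  0.08122423] 0.0006271706398921688 plane.085 wrist [ 0.47384308 -0.18781025  0.085     ]
yellow ((381.5103454589844, 204.13136291503906), (34.21869659423828, 45.30728530883789), 4.969740390777588) (344.94464111328125, 265.31378173828125) [ 0.49160176 -0.0810638   0.08405142] 0.004877379448444606 plane.085 wrist [ 0.49350897 -0.08239385  0.085     ]
green ((498.8292541503906, 199.03659057617188), (35.44852066040039, 34.12334442138672), 6.340191841125488) (276.51507568359375, 250.75282287597656) [0.50372967 0.02751751 0.08473535] 0.0011260040418114533 plane.085 wrist [0.50308169 0.02750495 0.085     ]
0.21766718300370017 82.46450976685529
[ 0.47185771 -0.18118191  0.19668987] [-2.05924715e-01 -3.13477788e+00 -4.73950901e-04] 0.005234024677788066
[ 0.47184428 -0.1813965   0.19671876] [2.06408081e-01 3.13477730e+00 3.09733038e-04] 0.006650511516640143
[ 0.47176933 -0.18168707  0.19673582] [2.07295091e-01 3.13467668e+00 2.49965072e-04] 0.005758910360224758
[ 0.47174713 -0.18188244  0.19677275] [2.07718017e-01 3.13460985e+00 1.47072686e-04] 0.004422329957769793
```

Request:
jog_arm --rows "-0.35 -0.6 3 0 0 0 -1; 0 0 4 0 0 0 -1; 0 0 4 0 0 0 -1; 0 0 3 0 0 0 -1; 0 0 0 0 0 0 -1"

```text
time: 3.58
position: [0.4722, -0.1882, 0.0548]
tool_rot: [-0.209, -3.13, -0.001]
ft_force: [-0.1, 0.1, 0.7]
grip_width: 1.004
grip_force: 0.0
```

```bash
python3 - <<'E'
from h import *
for i in range(8): imaging.get_image("top")
s=ctrl.get_state(); print(s["time"],s["position"],s["tool_rot"],s["ft_force"])
d=imaging.get_image("wrist"); cv2.imwrite("pics/w2.png",d["img"])
E
```

```text
3.975 [ 0.47496312 -0.1891109   0.0577614 ] [2.09713997e-01 3.13264745e+00 1.41488567e-04] [-0.3174774   0.37663701  0.21030502]
```

View pics/w2.png

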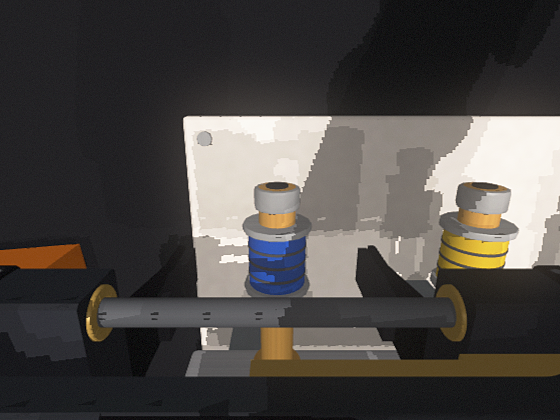

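The wrist view shows the blue drum at about (277,262), midway between the fingers (about 190 and 360), with a free gap on both sides. I'll close now.

Request:
jog_arm --rows "0 0 0 0 0 0 0.2; 0 0 0 0 0 0 0.6; 0 0 0 0 0 0 1; 0 0 0 0 0 0 1; 0 0 0 0 0 0 1" --force 35

```text
time: 4.65
position: [0.4742, -0.189, 0.0567]
tool_rot: [-0.21, -3.135, -0.0]
ft_force: [-0.4, -0.8, 0.7]
grip_width: 0.516
grip_force: 0.0
```

Request:
jog_arm --rows "0 0 0 0 0 0 1; 0 0 0 0 0 0 1; 0 0 0 0 0 0 1; 0 0 0 0 0 0 1"

```text
time: 5.15
position: [0.4742, -0.1887, 0.0566]
tool_rot: [-0.21, -3.135, -0.0]
ft_force: [1.3, 0.3, -1.7]
grip_width: 0.296
grip_force: 30.4
```

Request:
jog_arm --rows "0 0 0 0 0 0 1; -0.5 0 0 0 0 0 1; -0.5 0 0 0 0 0 1; 0 0 0 0 0 0 1"

```text
time: 5.65
position: [0.4814, -0.1897, 0.0565]
tool_rot: [-0.21, -3.128, -0.003]
ft_force: [-7.6, 2.5, 5.5]
grip_width: 0.297
grip_force: 32.4
```

```bash
python3 - <<'E'
from h import *
s=ctrl.get_state(); print({k:s[k] for k in("position","ft_force","torque","grip_width","grip_force")})
d=imaging.get_image("wrist"); cv2.imwrite("pics/w3.png",d["img"])
E
```

```text
{'position': array([ 0.48139281, -0.18972181,  0.0564565 ]), 'ft_force': array([-7.5627209 ,  2.54181507,  5.54450302]), 'torque': array([0.6985529 , 1.70609232, 0.004675  ]), 'grip_width': 0.29669694747890185, 'grip_force': 32.41377353668213}
```

View pics/w3.png

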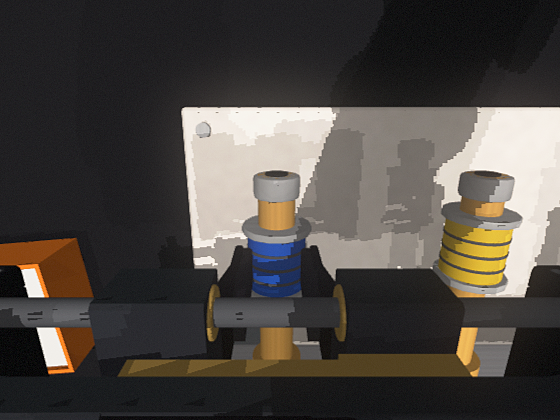

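The wrist view shows the fingers on the blue drum and its front flange at (277,228) moved back from the mouth at (276,185). Yellow hasn't moved. I'll keep pulling.

Request:
jog_arm --rows "-0.5 0 0 0 0 0 1; -0.5 0 0 0 0 0 1; -0.3 0 0 0 0 0 1; 0 0 0 0 0 0 1"

```text
time: 6.2
position: [0.493, -0.1913, 0.0564]
tool_rot: [-0.21, -3.126, -0.004]
ft_force: [-10.3, 4.3, 8.2]
grip_width: 0.293
grip_force: 33.1
```

Request:
jog_arm --rows "-0.2 0 0 0 0 0 1; -0.2 0 0 0 0 0 1; 0 0 0 0 0 0 1; 0 0 0 0 0 0 1"

```text
time: 6.7
position: [0.494, -0.1914, 0.0563]
tool_rot: [-0.21, -3.12, -0.006]
ft_force: [-17.0, 5.8, 14.4]
grip_width: 0.296
grip_force: 34.6
```

It's on the rear stop: the force has risen from 10 to 17 N over 1 mm of travel. I'll hold it there and check with a picture.

Request:
jog_arm --rows "0 0 0 0 0 0 1; 0 0 0 0 0 0 1; 0 0 0 0 0 0 1; 0 0 0 0 0 0 1; 0 0 0 0 0 0 1"

```text
time: 7.32
position: [0.494, -0.1914, 0.0563]
tool_rot: [-0.21, -3.12, -0.006]
ft_force: [-16.3, 4.3, 14.9]
grip_width: 0.293
grip_force: 34.6
```

Request:
jog_arm --rows "0 0 0 0 0 0 1; 0 0 0 0 0 0 1; 0 0 0 0 0 0 1; 0 0 0 0 0 0 1; 0 0 0 0 0 0 1"

```text
time: 7.95
position: [0.494, -0.1914, 0.0563]
tool_rot: [-0.21, -3.12, -0.006]
ft_force: [-16.5, 4.9, 14.1]
grip_width: 0.299
grip_force: 34.6
```

```bash
python3 - <<'E'
from h import *
d=imaging.get_image("wrist"); cv2.imwrite("pics/w4.png",d["img"])
E
```

```text
(no output)
```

View pics/w4.png

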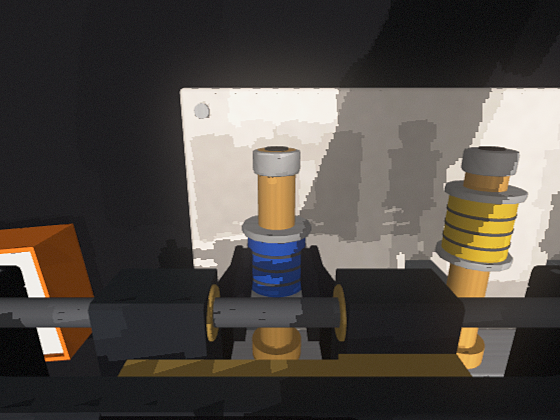

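The blue sleeve is fully back: its front flange is still at (277,228) in the moving wrist view while the mouth has gone to (276,160). It hasn't slipped in the grip and has been held for over 1 s, so I'll release it in place.

Request:
jog_arm --rows "0 0 0 0 0 0 -1; 0 0 0 0 0 0 -1; 0 0 0 0 0 0 -1; 0 0 0 0 0 0 -1; 0 0 0 0 0 0 -1"

```text
time: 8.62
position: [0.5016, -0.1924, 0.057]
tool_rot: [0.209, 3.134, 0.0]
ft_force: [1.7, -1.4, 0.2]
grip_width: 0.782
grip_force: 0.0
```

Request:
jog_arm --rows "0 0 0 0 0 0 -1; 0 0 0 0 0 0 -1; 0 0 0 0 0 0 -1; 0 0 0 0 0 0 -1"

```text
time: 9.12
position: [0.501, -0.1926, 0.0568]
tool_rot: [0.21, 3.134, 0.0]
ft_force: [-0.5, -1.2, 0.6]
grip_width: 0.998
grip_force: 0.0
```

Open and clear. I'll retract straight up and check.

Request:
jog_arm --rows "0 0 -3 0 0 0 -1; 0 0 -4 0 0 0 -1; 0 0 -4 0 0 0 -1; 0 0 -3 0 0 0 -1; 0 0 0 0 0 0 -1"

```text
time: 9.75
position: [0.5026, -0.1932, 0.1993]
tool_rot: [0.21, 3.129, -0.001]
ft_force: [0.3, -0.2, 0.4]
grip_width: 0.996
grip_force: 0.0
```

```bash
python3 - <<'E'
from h import *
for i in range(8): imaging.get_image("top")
d=imaging.get_image("wrist"); cv2.imwrite("pics/w5.png",d["img"]); print(ctrl.get_state()["position"])
E
```

```text
[ 0.5005628  -0.19253293  0.19604982]
```

View pics/w5.png

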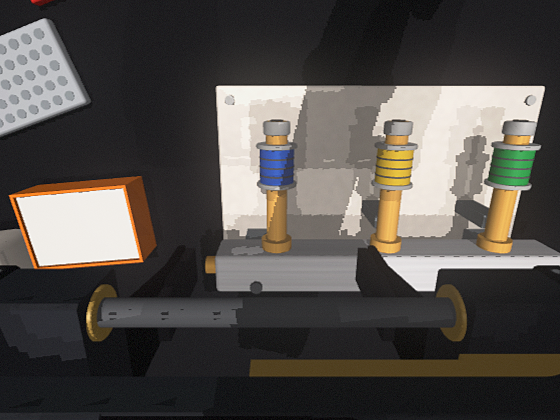

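The blue sleeve (277,165) is back at rest, level with yellow (395,165) and green (512,165). The gripper is clear of everything.

```bash
python3 -c "
from bench import ticket
print(ticket.close_job())"
```

```text
the job is handed in; nothing more can be done
None
```

The blue sleeve was pulled back to its rear stop, held there for over a second and released; it snapped forward to rest by itself. The green and yellow sleeves were not touched, and the job is handed in.

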